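Put the two probes away in the electrode drawer

TASK

Put the two probes away for the night: lift each out of its stand and push it fully down into the storage vial that fits it in the open drawer - the thick probe into the wide vial, the thin probe into the narrow vial - until its head rests on the rim. When both are in, push the drawer fully home. Keep the probes upright and leave everything else on the bench where it stands.

Things in the scene. Friction and masses are not known exactly. Their poses are not given: they have to be found in the camera images.
- thick_probe: wireless thick probe: a round upright rod, black head 24 mm across and 40 mm tall over a steel shaft 12 mm across and 56 mm long whose last 8 mm taper to 6 mm. Origin on the axis at the underside of the head, z up towards the head. Starts upright in a stand with the head's underside resting on the stand's top; grip it by the head. Mass about 50 g
- thin_probe: wireless thin probe: a round upright rod, black head 16 mm across and 40 mm tall over a steel shaft 8 mm across and 56 mm long whose last 8 mm taper to 2 mm. Origin on the axis at the underside of the head, z up towards the head. Starts upright in a stand with the head's underside resting on the stand's top; grip it by the head. Mass about 30 g
- thick_stand: fixed grey weighted stand that the thick probe is parked in: round foot 64 mm across, column 34 mm across, top 72 mm above the bench, blind bore 14.5 mm wide, 64 mm deep. Origin at the centre of its foot on the bench
- thin_stand: fixed grey weighted stand that the thin probe is parked in: round foot 64 mm across, column 34 mm across, top 72 mm above the bench, blind bore 10.5 mm wide, 64 mm deep. Origin at the centre of its foot on the bench
- wide_vial_mouth (a point): centre of the wide storage vial's mouth, at its rim, 85 mm above the bench; axes as the drawer's. The vial is fixed upright in the drawer: white collar 38 mm across, bore 14 mm wide, 60 mm deep. A probe is fully in when its head rests on the rim. It stands at the left end of the row seen from the handle, 76 mm behind the middle of the front plate and 60 mm off the centre line
- narrow_vial_mouth (a point): centre of the narrow storage vial's mouth, at its rim, 85 mm above the bench; axes as the drawer's. The vial is fixed upright in the drawer: white collar 24 mm across, bore 10 mm wide, 60 mm deep. A probe is fully in when its head rests on the rim. It stands at the right end of the row seen from the handle, 76 mm behind the middle of the front plate and 60 mm off the centre line
- cabinet: fixed white open-fronted cabinet that holds the drawer: 260 mm deep (x), 280 mm wide (y), 152 mm tall, roof underside 140 mm above the bench. Origin at the centre of its underside; its front is at -130 mm along its x. It faces right (towards -y) within about 0.2 rad
- drawer (a joint): how far the drawer is open (m): 0 home, 0.17 fully out; slides out along the cabinet's own -x, 2.5 N friction, stays where left. Front plate 12 mm thick, 276 mm wide, from 10 to 105 mm above the bench; when home its back meets the cabinet's front. Side walls 56 mm above the bench. Between the vials stands a short capped vial (top 64 mm up); a cardboard box (top 50 mm up) lies behind
- drawer_handle (a point): middle of the drawer's steel bar handle, 88 mm above the bench: a level bar along the drawer's y, 110 mm long, about 10 mm thick, standing 35 mm out from the front plate's face; x axis points into the cabinet
- bottle_tall: bystander: white bottle with black cap, 52 mm across, 95 mm tall, origin at the centre of its underside
- bottle_small: bystander: amber jar with black cap, 36 mm across, 62 mm tall, origin at the centre of its underside
- jar_white: bystander: white jar with black cap, 52 mm across, 90 mm tall, origin at the centre of its underside
- jar: bystander: clear jar with white cap, 52 mm across, 50 mm tall, origin at the centre of its underside
- beaker: bystander: glass beaker, 68 mm across, 85 mm tall, origin at the centre of its underside
- tester: bystander: pen-shaped tester lying flat along its x, 160 mm long, 26 mm wide, 18 mm high (reaches 65 mm to -x and 95 mm to +x), origin at the centre of its underside

How it is judged (in metres and radians):
On the way, in this order (a step that is already met when the one before it is completed fails the run):
1. one probe is fully down in its own vial, the drawer still open (((horizontal distance between thick_probe and wide_vial_mouth below 0.004 m and z of thick_probe in the frame of wide_vial_mouth between -0.004 and 0.004 m and angle between thick_probe's own z axis and vertical below 0.1 rad) or (horizontal distance between thin_probe and narrow_vial_mouth below 0.004 m and z of thin_probe in the frame of narrow_vial_mouth between -0.004 and 0.004 m and angle between thin_probe's own z axis and vertical below 0.1 rad)) and value of joint drawer above 0.05 m), for 0.2 s.
2. both probes are fully down in their vials, the drawer still open (horizontal distance between thick_probe and wide_vial_mouth below 0.004 m and z of thick_probe in the frame of wide_vial_mouth between -0.004 and 0.004 m and angle between each of thick_probe, thin_probe's own z axis and vertical below 0.1 rad and horizontal distance between thin_probe and narrow_vial_mouth below 0.004 m and z of thin_probe in the frame of narrow_vial_mouth between -0.004 and 0.004 m and value of joint drawer above 0.05 m), for 0.2 s.
3. the drawer is home (value of joint drawer below 0.004 m), for 0.2 s.
At the end, for the whole second after the job is handed in: The thick probe stands in the wide vial and the thin probe in the narrow vial, each within 4 mm of the mouth's centre, its head's underside within 4 mm of the rim and tilted less than 0.1 rad; the drawer is within 4 mm of fully home; both probes are at rest (horizontal distance between thick_probe and wide_vial_mouth below 0.004 m and z of thick_probe in the frame of wide_vial_mouth between -0.004 and 0.004 m and angle between each of thick_probe, thin_probe's own z axis and vertical below 0.1 rad and horizontal distance between thin_probe and narrow_vial_mouth below 0.004 m and z of thin_probe in the frame of narrow_vial_mouth between -0.004 and 0.004 m and value of joint drawer below 0.004 m and linear speed of each of thick_probe, thin_probe below 0.03 m/s); the robot touches nothing.
It fails at once if a probe is tipped more than 0.8 rad from upright (angle between any of thick_probe, thin_probe's own z axis and vertical above 0.8 rad).
It fails at once if a bystander is moved more than 25 mm or knocked over (distance of any of bottle_tall, bottle_small, jar_white, jar, beaker, tester from where it was at the start of the episode above 0.025 m or angle between any of bottle_tall, bottle_small, jar_white, jar, beaker, tester's own z axis and vertical above 0.6 rad).
It also fails if it takes over 72 s, if anything falls off the work surface, if the arm or the gripper's body presses on something with over 40 N, if the wrist force passes 120 N, or if a joint passes its speed limit or range.

ROBOT

A 6-joint arm with a two-finger parallel gripper is mounted at the origin on the work surface. World frame = base frame: x ahead of the robot, y to its left, z up, the work surface at z = 0. Lengths are in mm, angles in rad, forces in N, time in s.
With the tool pointing down it reaches from about 350 to 775 mm from the base axis. Payload 7.3 kg.
Tool frame: the origin (TCP) lies on the front face of the gripper's body, between the roots of the fingers; the fingertips stand 66 mm ahead of it and the grasp point (between the pads) lies 47 mm ahead of it (bot.tcp_to_grasp is the z of the grasp point in the tool frame, in mm); z points along the fingers, y is the direction in which the jaws open and shut (so a half turn about z gives the same grasp; the last joint's range is limited). The gripper opens to 92 mm and grips with 3 to 60 N. Pads are 19 mm wide; open, the fingers measure 130 mm over their backs; the gripper's body (75 mm by 190 mm) begins 47 mm behind the grasp point.
Start: joints at [-1.354, 0.342, 1.524, -0, 1.275, -0.146], TCP at [186.341, -490.832, 292.241] pointing down, gripper open.
Joint ranges: [-2.53, 2.53], [-0.77, 2.02], [0.04, 2.7], [-1, 4.14], [0.28, 2.66], [-3.11, 3.11]. Speed limits (rad/s): [2.57, 2.57, 3.14, 3.14, 3.14, 3.14].

INTERFACE

Orientations are given as [roll, pitch, yaw] about the fixed x, y, z axes, in that order (R = Rz(yaw) Ry(pitch) Rx(roll)).
In Python, from plant import bot gives the robot as it stands.
- The arm moves only by the tool carry_out, never from a script. Its argument "deltas" is a list that holds one entry, the list of rows, each a list of 4 numbers: the shift along the tool's x, y, z in mm, then the turn about the tool's z in units of 5 degrees (1.0 is 5 degrees). A call has 1 to 20 rows; each row is the pose to reach, as a shift and turn from the pose commanded when the call began, along the tool's axes at that moment; what a row does not reach only later rows make up. A row lasts 1/10 s, in which the tool goes at most 50 mm and 8.59 degrees, less where a joint would pass 70% of its speed; a pose out of reach is approached as far as the arm can. A call with a gripper value outside its range is refused whole. "fingers" is the finger opening in mm, from 0 to 91.8, set as the call begins (left out, the last holds). The fingers move at their own pace and stop on an object; the grip force is fixed at half the most. Time passes only in rows, so rows that repeat a pose let the fingers close. It gives the time, the measured TCP pose, the force and the opening at its end, in the units of the state.
- bot.get_obs(): the state, without advancing time (a new reading comes with each control period).
- bot.capture(name): name is "side" or "top" or "wrist"; returns (picture, depth): 384x512x3 uint8, blue, green, red; 384x512 float32, mm along the optical axis (not along the pixel's ray), 0 where there is no reading.
- bot.camera_model(name): a dict with "K" (3x3 intrinsics, pixels), "camera_from_world" (4x4, takes a point from world to camera coordinates). Camera axes: x right, y down, z forward; pixel columns grow to the right and rows downward; lengths in mm; the calibration is good to about 2 mm. The wrist camera is an equidistant fisheye: a pixel r from the principal point sees the ray r / f radians off the axis. A picture is of the moment at which its call begins: read the wrist's pose just before it. camera_model takes no time and is no camera call; for the wrist camera it gives the pose at the moment of the call.
- bot.close_job(): hands the job in, once; it reports no verdict.
The state is a dict: "time": time; "joint_positions": joint angles; "dq": joint speeds; "tau": joint torques, N m; "tool_pos": TCP position; "tcp_rot": TCP orientation; "contact_force": force on the tool from outside, world axes, zero at the start; "moment": the same for the moment, N m; "grip_width": finger opening in mm.
Only numpy, scipy, OpenCV 4.12 (cv2) and the standard library are available. Lean on these libraries where they do the work, as an engineer would, in place of code of your own. Each camera call takes 0.05 s, during which the arm holds its last target. There are 200 camera calls.

## Working session

There is one attempt and no reset: what is moved stays moved. The work goes in short steps, Python scripts to look and compute and a tool call to move; the robot and the scene stay as the last step left them, time stands still between calls to the robot, and variables do not carry over. Pictures are saved under pics/ and viewed, about 8 in all and at most 12, crops included, and the job is handed in when it is done.

Besides the shell and the picture viewer there is one more tool, called by a JSON object that holds its "api" and its "payload". carry_out: Moves the arm, as the interface text tells. Its arguments: {"type":"object","properties":{"deltas":{"type":"array","items":{"type":"array","items":{"type":"array","items":{"type":"number"}}}},"fingers":{"type":"number"}},"required":["deltas"]}

```bash
mkdir -p pics; ls; python3 - <<'E'
from plant import bot
import cv2,numpy as np
print(bot.get_obs(), bot.tcp_to_grasp)
for n in("side","top"):
    im,d=bot.capture(n); cv2.imwrite(f"pics/{n}0.png",im); np.savez(f"pics/{n}0.npz",im=im,d=d,**bot.camera_model(n)); print(n,bot.camera_model(n))
a=cv2.imread("pics/top0.png"); cv2.imwrite("pics/top0b.png",cv2.resize(a,(800,600),interpolation=cv2.INTER_CUBIC))
E
```

```text
pics
{'time': 0.0, 'joint_positions': array([-1.35400497e+00,  3.42689190e-01,  1.52496783e+00, -1.06009891e-05,
        1.27541815e+00, -1.46009801e-01]), 'dq': array([-7.78016872e-05, -2.04929911e-03, -1.04425923e-03, -1.10520241e-04,
       -8.78019416e-04,  1.08059389e-03]), 'tau': array([ 1.84697296e-04, -4.31239700e+01, -2.44219244e+01,  7.15863146e-02,
        5.58734138e-02, -1.38869527e-04]), 'tool_pos': array([ 186.26901007, -490.52944111,  291.57946881]), 'tcp_rot': array([-3.14012444e+00, -2.05663883e-04,  3.62804097e-01]), 'contact_force': array([0.38683093, 0.41289979, 0.07074891]), 'moment': array([ 0.0206944 , -0.05589984, -0.02861851]), 'grip_width': 91.86915344395709} 46.699999999999996
side {'K': array([[347.08966711,   0.        , 254.26828768],
       [  0.        , 347.08966711, 190.66790052],
       [  0.        ,   0.        ,   1.        ]]), 'camera_from_world': array([[-9.38645459e-01, -3.44747315e-01,  9.69491926e-03,
         4.84803050e+02],
       [-2.46630130e-01,  6.51320940e-01, -7.17603381e-01,
         2.52766254e+02],
       [ 2.41077334e-01, -6.75966214e-01, -6.96384518e-01,
         8.10325623e+02],
       [ 0.00000000e+00,  0.00000000e+00,  0.00000000e+00,
         1.00000000e+00]])}
top {'K': array([[421.18746991,   0.        , 268.03608922],
       [  0.        , 421.18746991, 191.42658635],
       [  0.        ,   0.        ,   1.        ]]), 'camera_from_world': array([[-1.80357871e-02, -9.99760318e-01,  1.24103790e-02,
        -6.92015807e+01],
       [-9.94982151e-01,  1.67250760e-02, -9.86447675e-02,
         5.49602039e+02],
       [ 9.84135596e-02, -1.41272416e-02, -9.95045322e-01,
         1.08956922e+03],
       [ 0.00000000e+00,  0.00000000e+00,  0.00000000e+00,
         1.00000000e+00]])}
```

View pics/top0b.png

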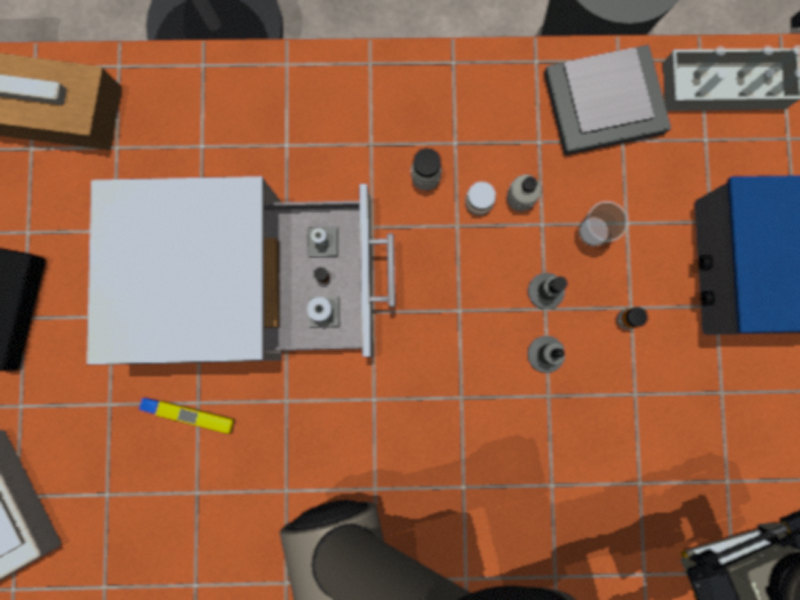

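View pics/side0.png

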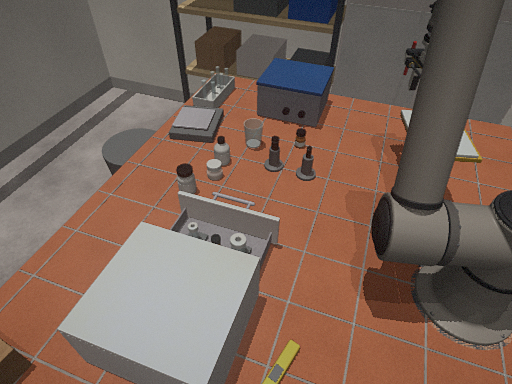

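```bash
python3 - <<'E'
import cv2,numpy as np
a=cv2.imread("pics/top0.png")
f=lambda u,v:cv2.resize(a[v:v+100,u:u+66],None,fx=6,fy=6,interpolation=cv2.INTER_CUBIC)
cv2.imwrite("pics/crop1.png",np.hstack([f(190,135),f(320,160)]))
E
cat > h.py <<'E'
import numpy as np
def load(n): return np.load(f"pics/{n}.npz")
def ray(c,u,v,z):
    "world point at height z seen at pixel u,v (pinhole)"
    T=c["camera_from_world"];R,t=T[:3,:3],T[:3,3]
    d=R.T@np.linalg.inv(c["K"])@[u,v,1];o=-R.T@t
    return o+d*(z-o[2])/d[2]
def proj(c,p):
    T=c["camera_from_world"];q=T[:3,:3]@p+T[:3,3];q=c["K"]@q;return q[:2]/q[2]
E
```

```text
(no output)
```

View pics/crop1.png

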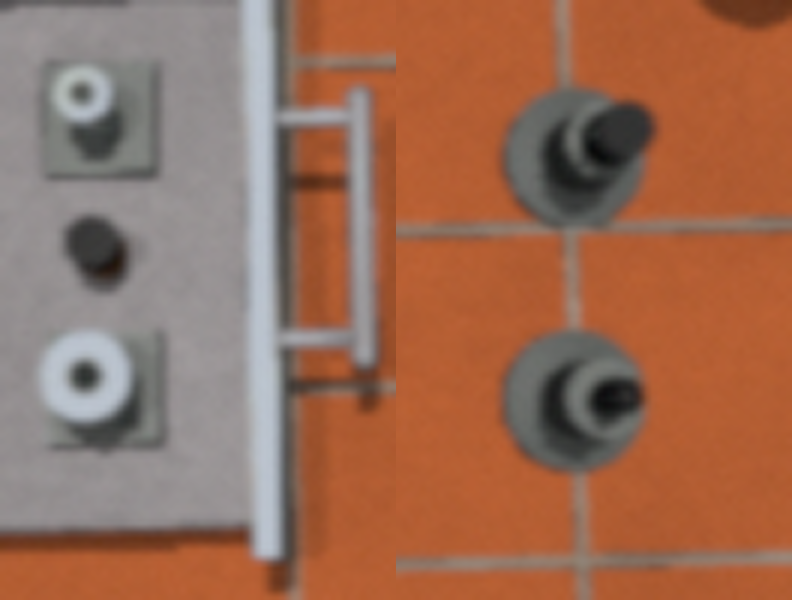

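```bash
python3 - <<'E'
from h import *
c=load("top0")
P=dict(narrow=(83,93,190,135,85),wide=(86,377,190,135,85),hA=(359,90,190,135,93),hB=(365,365,190,135,93),
 thick_foot=(178,157,320,160,4),thin_foot=(179,400,320,160,4),thick_top=(230,129,320,160,112),thin_top=(227,396,320,160,112),thincol=(208,397,320,160,72))
W={}
for k,(x,y,u,v,z) in P.items():
    W[k]=ray(c,(x+.5)/6-.5+u,(y+.5)/6-.5+v,z); print(k,W[k].round(1))
d=W["narrow"]-W["wide"];print(np.linalg.norm(d),np.arctan2(d[1],d[0]))
d=W["hA"]-W["hB"];print(np.linalg.norm(d),np.arctan2(d[1],d[0]))
# TCP now vs. 
E
```

```text
narrow [650.7  84.   85. ]
wide [530.2  83.1  85. ]
hA [648.6 -32.8  93. ]
hB [532.6 -33.7  93. ]
thick_foot [ 562.4 -300.2    4. ]
thin_foot [ 452.7 -296.6    4. ]
thick_top [ 561.8 -299.4  112. ]
thin_top [ 452.6 -293.9  112. ]
thincol [ 452.9 -294.9   72. ]
120.45922851877113 0.007455629648320194
115.98498563313692 0.007804392870846351
```

{"api": "carry_out", "payload": {"deltas": [[[28,-3,0,-0.9],[56,-6,0,-1.8],[84,-9,0,-2.8],[112,-12,0,-3.7],[140,-15,5,-4.6],[168,-18,10,-5.5],[196,-21,16,-6.5],[224,-24,22,-7.4],[252,-27,30,-8.3],[280,-30,38,-9.2],[308,-33,46,-10.2],[336,-36,54,-11.1],[364,-39,62,-12],[392,-42,70,-12.9],[410,-45,78,-13.5],[419,-45.5,82,-13.84],[419,-45.5,82,-13.84],[419,-45.5,82,-13.84]]], "fingers": 60}}

```text
time: 1.9
tool_pos: [561.3, -300.1, 210.3]
tcp_rot: [-3.141, 0.0, 1.569]
contact_force: [1.4, 0.1, 0.3]
grip_width: 60.0
```

```bash
python3 - <<'E'
from h import *
from plant import bot
import cv2
o=bot.get_obs();print(o["tool_pos"],o["tcp_rot"],o["contact_force"],o["grip_width"])
c=bot.camera_model("wrist");im,d=bot.capture("wrist");np.savez("pics/w1.npz",im=im,d=d,**c)
print(c)
cv2.imwrite("pics/w1.png",im)
t=load("top0")
for n,u,v,z in [("cabfront_roof",264,180,152),("cabfront2",264,358,152),("beaker_top",606,220,85),("bottle",525,186,95),("amber",637,317,62),("blacktall",427,158,90),("plate",364,188,105),("plate2",367,355,105)]:
    print(n,ray(t,(u+.5)*.64-.5,(v+.5)*.64-.5,z).round(0))
E
```

```text
[ 561.31373979 -300.14286624  210.27874773] [-3.14105338e+00  2.50717739e-04  1.56917315e+00] [1.37045862 0.12593991 0.3273413 ] 59.988582736695356
{'K': array([[297.31863964,   0.        , 251.39366012],
       [  0.        , 297.31863964, 199.50551496],
       [  0.        ,   0.        ,   1.        ]]), 'camera_from_world': array([[ 9.99999543e-01, -9.43469774e-04, -1.52768712e-04,
        -5.62695208e+02],
       [-8.69524032e-04, -9.64426999e-01,  2.64347893e-01,
        -3.00973654e+02],
       [-3.96738517e-04, -2.64347639e-01, -9.64427378e-01,
         2.30829858e+02],
       [ 0.00000000e+00,  0.00000000e+00,  0.00000000e+00,
         1.00000000e+00]])}
cabfront_roof [724. 157. 152.]
cabfront2 [452. 156. 152.]
beaker_top [ 668. -386.   85.]
bottle [ 724. -253.   95.]
amber [ 510. -437.   62.]
blacktall [775. -95.  90.]
plate [722.   7. 105.]
plate2 [455.   5. 105.]
```

View pics/w1.png

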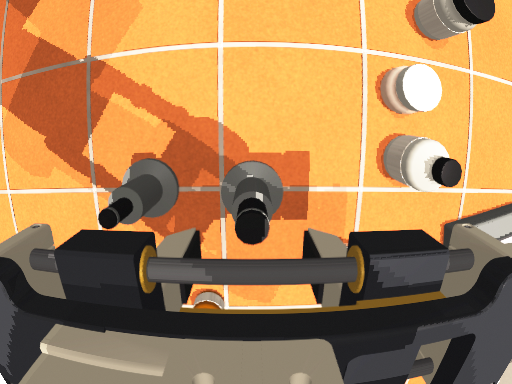

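```bash
cat >> h.py <<'E'
def fray(c,u,v,z):
    K=c["K"];T=c["camera_from_world"];R,t=T[:3,:3],T[:3,3]
    x,y=(u-K[0,2])/K[0,0],(v-K[1,2])/K[1,1];r=np.hypot(x,y)
    d=R.T@[np.sin(r)*x/r,np.sin(r)*y/r,np.cos(r)];o=-R.T@t
    return o+d*(z-o[2])/d[2]
E
python3 - <<'E'
from h import *
c=load("w1")
for n,u,v,z in [("thicktop",252.5,227,112),("thickfoot",252,189,4),("thintop",108,219,112),("thinfoot",151,188,4)]: print(n,fray(c,u,v,z).round(1))
E
```

```text
thicktop [ 563.2 -301.3  112. ]
thickfoot [ 563.  -300.3    4. ]
thintop [ 457.  -296.6  112. ]
thinfoot [ 455.  -298.6    4. ]
```

{"api": "carry_out", "payload": {"deltas": [[[0,0.5,15,0],[0,1,30,0],[0,1,45,0],[0,1,58,0],[0,1,66,0],[0,1,66.5,0],[0,1,66.5,0]]]}}

```text
time: 2.65
tool_pos: [563.0, -299.9, 144.1]
tcp_rot: [3.141, 0.0, 1.57]
contact_force: [-0.5, -1.1, 0.4]
grip_width: 60.2
```

{"api": "carry_out", "payload": {"deltas": [[[0,0,0,0],[0,0,0,0],[0,0,0,0],[0,0,0,0],[0,0,0,0],[0,0,0,0],[0,0,0,0],[0,0,0,0]]], "fingers": 15}}

```text
time: 3.45
tool_pos: [562.9, -299.6, 143.8]
tcp_rot: [-3.142, 0.0, 1.571]
contact_force: [-0.9, -0.5, 1.6]
grip_width: 23.6
```

{"api": "carry_out", "payload": {"deltas": [[[0,0,-10,0],[0,0,-30,0],[0,0,-50,0],[0,0,-75,0],[0,0,-95,0],[0,0,-110,0],[0,0,-115,0],[12,-1,-115,0],[40,-3,-115,0],[75,-6,-115,0],[115,-10,-115,0],[155,-13,-115,0],[195,-17,-115,0],[235,-20,-115,0],[275,-24,-115,0],[310,-27,-115,0],[340,-29,-115,0],[365,-31,-115,0],[379,-33,-115,0],[383,-33,-115,0]]]}}

```text
time: 5.45
tool_pos: [529.1, 84.9, 258.0]
tcp_rot: [-3.14, -0.0, 1.573]
contact_force: [-0.1, -0.7, -0.4]
grip_width: 23.7
```

{"api": "carry_out", "payload": {"deltas": [[[0,0,0,0],[0,0,0,0],[0,0,0,0]]]}}

```text
time: 5.75
tool_pos: [530.2, 82.4, 258.6]
tcp_rot: [-3.142, 0.0, 1.569]
contact_force: [0.5, -0.2, -0.4]
grip_width: 23.7
```

```bash
python3 - <<'E'
from h import *
from plant import bot
import cv2
o=bot.get_obs();print(o["tool_pos"],o["tcp_rot"],o["contact_force"],o["grip_width"])
c=bot.camera_model("wrist");im,d=bot.capture("wrist");np.savez("pics/w2.npz",im=im,d=d,**c)
s,ds=bot.capture("side");np.savez("pics/side2.npz",im=s,d=ds,**bot.camera_model("side"))
f=lambda a,u,v,w,h,k:cv2.resize(a[v:v+h,u:u+w],None,fx=k,fy=k,interpolation=cv2.INTER_CUBIC)
cv2.imwrite("pics/x2.png",np.hstack([f(im,170,120,160,200,3)[:600],f(s,180,150,80,150,4)[:600]]))
E
```

```text
[530.18168447  82.35876549 258.58951006] [-3.14151414e+00  3.13718894e-04  1.56906288e+00] [ 0.50761335 -0.21174527 -0.40216645] 23.73392269865122
```

View pics/x2.png

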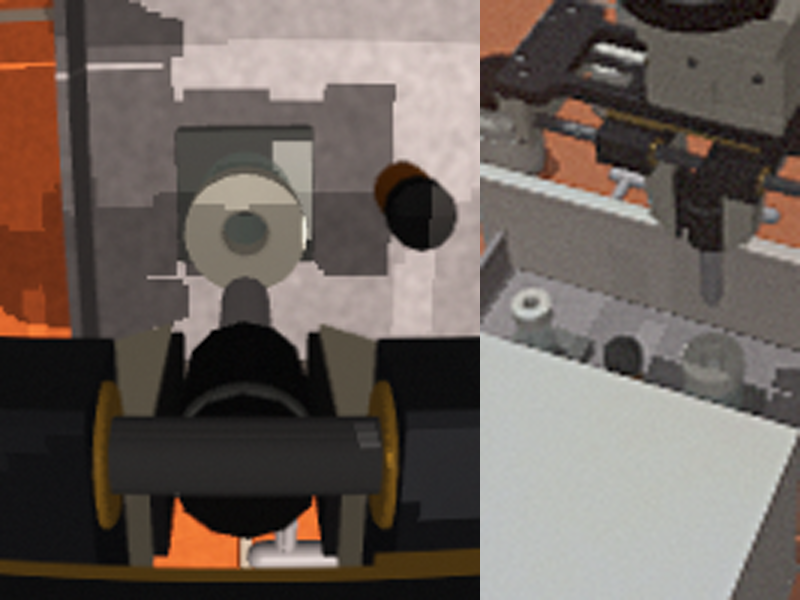

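```bash
python3 - <<'E'
from h import *
c=load("w2")
g=lambda x,y,z:fray(c,(x+.5)/3-.5+170,(y+.5)/3-.5+120,z).round(1)
print("mouth",g(245,232,85)); print("mouth edges",g(186,232,85),g(305,232,85),g(245,173,85),g(245,292,85))
print("tip end far edge",g(246,278,131)); print("head under far edge",g(246,322,187)); print("shaft edges",g(222,315,150),g(270,315,150))
s=load("side2"); h=lambda x,y,z:ray(s,(x-480+.5)/4-.5+180,(y+.5)/4-.5+150,z).round(1)
print("side tip",h(712,304,131),"shaft/head",h(711,247,187))
E
```

```text
mouth [531.3  82.4  85. ]
mouth edges [513.1  82.4  85. ] [549.8  82.4  85. ] [531.3 100.9  85. ] [531.3  62.9  85. ]
tip end far edge [531.5  82.3 131. ]
head under far edge [531.5  91.2 187. ]
shaft edges [525.8  79.1 150. ] [537.2  79.1 150. ]
side tip [529.2  79.3 131. ] shaft/head [525.8  85.7 187. ]
```

{"api": "carry_out", "payload": {"deltas": [[[2,0.3,10,0],[2,0.3,20,0],[2,0.3,30,0],[2,0.3,38,0],[2,0.3,44,0],[2,0.3,48,0],[2,0.3,52,0],[2,0.3,56,0],[2,0.3,60,0],[2,0.3,60,0],[2,0.3,60,0]]]}}

```text
time: 6.95
tool_pos: [530.4, 85.4, 198.7]
tcp_rot: [3.141, 0.0, 1.571]
contact_force: [0.4, -0.4, 0.0]
grip_width: 23.3
```

```bash
python3 - <<'E'
from h import *
from plant import bot
import cv2
o=bot.get_obs();print(o["tool_pos"],o["tcp_rot"],o["contact_force"],o["moment"],o["grip_width"])
c=bot.camera_model("wrist");im,d=bot.capture("wrist");np.savez("pics/w3.npz",im=im,d=d,**c)
s,ds=bot.capture("side")
f=lambda a,u,v,w,h,k:cv2.resize(a[v:v+h,u:u+w],None,fx=k,fy=k,interpolation=cv2.INTER_CUBIC)
cv2.imwrite("pics/x3.png",np.hstack([f(im,170,120,160,200,3)[:600],f(s,180,150,80,150,4)[:600]]))
E
```

```text
[530.35836994  85.40484004 198.74987685] [3.14145813e+00 9.11294637e-05 1.57053582e+00] [ 0.40360173 -0.36109493  0.00699029] [-0.05340385 -0.11625327 -0.04214248] 23.32915785890776
```

View pics/x3.png

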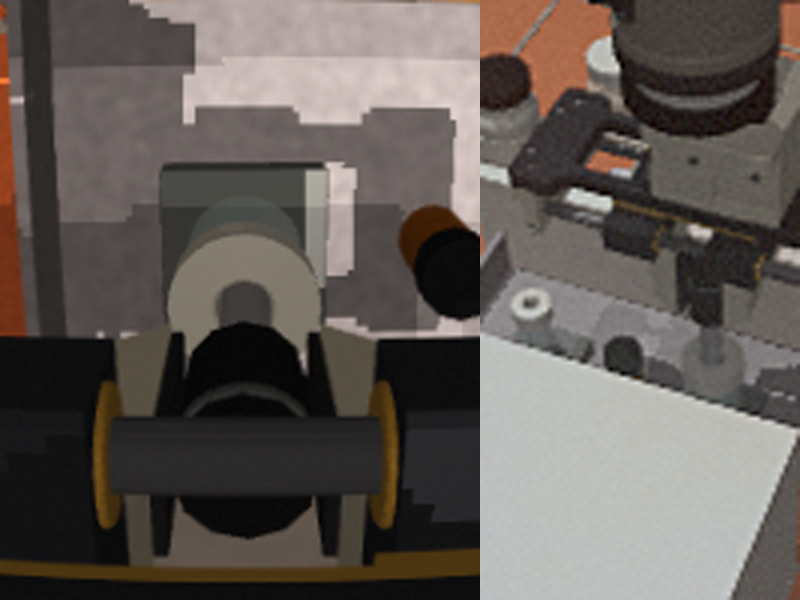

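{"api": "carry_out", "payload": {"deltas": [[[0,0,6,0],[0,0,12,0],[0,0,18,0],[0,0,24,0],[0,0,29,0],[0,0,34,0],[0,0,38,0],[0,0,41,0],[0,0,41,0]]]}}

```text
time: 7.95
tool_pos: [530.2, 85.4, 157.3]
tcp_rot: [-3.141, 0.0, 1.571]
contact_force: [0.5, 0.3, -1.1]
grip_width: 23.6
```

Low force. Release gently, hold, then rise.

{"api": "carry_out", "payload": {"deltas": [[[0,0,0,0],[0,0,0,0],[0,0,0,0],[0,0,0,0],[0,0,0,0],[0,0,0,0],[0,0,-5,0],[0,0,-15,0],[0,0,-35,0],[0,0,-60,0],[0,0,-60,0]]], "fingers": 50}}

```text
time: 9.05
tool_pos: [532.0, 85.5, 221.7]
tcp_rot: [3.134, -0.0, 1.571]
contact_force: [0.7, 0.3, -0.0]
grip_width: 50.1
```

```bash
python3 - <<'E'
from h import *
from plant import bot
import cv2
o=bot.get_obs();print(o["tool_pos"],o["contact_force"],o["grip_width"])
c=bot.camera_model("wrist");im,d=bot.capture("wrist");np.savez("pics/w4.npz",im=im,d=d,**c)
s,ds=bot.capture("side")
f=lambda a,u,v,w,h,k:cv2.resize(a[v:v+h,u:u+w],None,fx=k,fy=k,interpolation=cv2.INTER_CUBIC)
cv2.imwrite("pics/x4.png",np.hstack([f(im,170,120,160,200,3)[:600],f(s,180,150,80,150,4)[:600]]))
E
```

```text
[532.00247218  85.49862548 221.74537531] [ 0.72347566  0.27099616 -0.02784955] 50.10915997735312
```

View pics/x4.png

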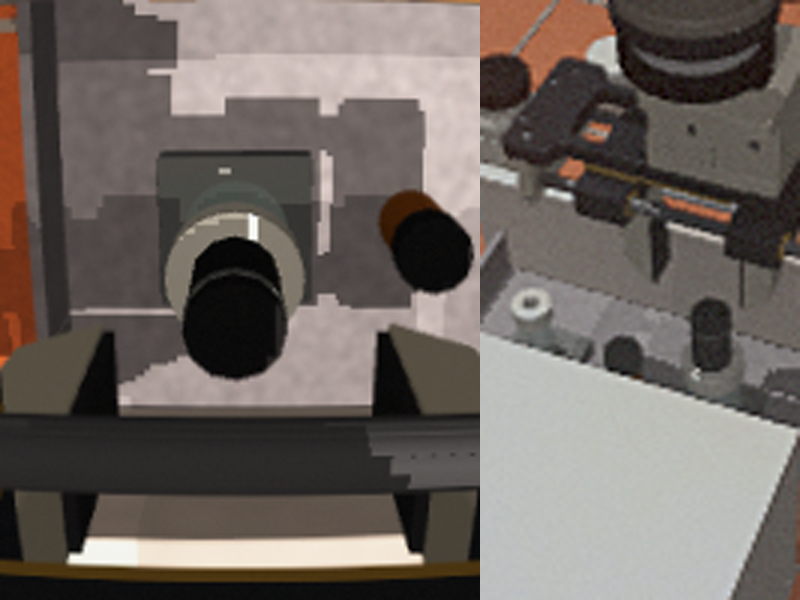

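{"api": "carry_out", "payload": {"deltas": [[[-12,-2,-10,0],[-40,-8,-10,0],[-80,-16,-10,0],[-120,-24,-10,0],[-160,-32,-10,0],[-200,-40,-10,0],[-240,-48,-10,0],[-280,-56,-10,0],[-315,-63,-5,0],[-345,-69,0,0],[-366,-74,4,0],[-378,-76,8,0],[-382,-77,8,0],[-382,-77,8,0],[-382,-77,8,0],[-382,-77,8,0]]]}}

```text
time: 10.75
tool_pos: [453.6, -295.7, 210.0]
tcp_rot: [3.141, 0.0, 1.572]
contact_force: [-0.5, 0.3, -0.1]
grip_width: 50.1
```

```bash
python3 - <<'E'
from h import *
from plant import bot
import cv2
o=bot.get_obs();print(o["tool_pos"],o["tcp_rot"],o["contact_force"],o["grip_width"])
c=bot.camera_model("wrist");im,d=bot.capture("wrist");np.savez("pics/w5.npz",im=im,d=d,**c)
cv2.imwrite("pics/x5.png",cv2.resize(im[120:320,170:330],None,fx=3,fy=3,interpolation=cv2.INTER_CUBIC))
E
```

```text
[ 453.5722702  -295.65210009  210.01271271] [3.14134993e+00 7.28764873e-05 1.57188206e+00] [-0.49830905  0.34043371 -0.08324118] 50.11345686583583
```

View pics/x5.png

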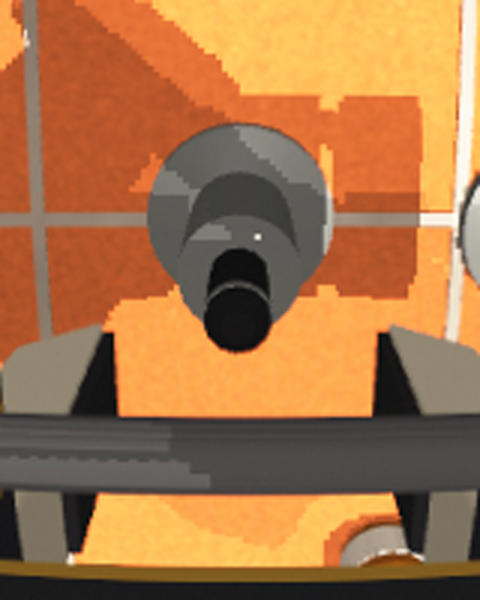

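```bash
python3 - <<'E'
from h import *
c=load("w5")
g=lambda x,y,z:fray(c,(x+.5)/3-.5+170,(y+.5)/3-.5+120,z).round(1)
print("top",g(237.5,318,112),"foot",g(240,212,4),"rim",g(240,270,72))
E
```

```text
top [ 453.  -295.7  112. ] foot [ 453.  -297.1    4. ] rim [ 453.4 -296.8   72. ]
```

{"api": "carry_out", "payload": {"deltas": [[[-0.5,-0.5,15,0],[-0.5,-0.5,30,0],[-0.5,-0.5,45,0],[-0.5,-0.5,58,0],[-0.5,-0.5,66,0],[-0.5,-0.5,66.5,0],[-0.5,-0.5,66.5,0]]]}}

```text
time: 11.5
tool_pos: [453.0, -297.0, 143.6]
tcp_rot: [3.141, 0.0, 1.571]
contact_force: [0.1, 0.2, 0.8]
grip_width: 50.1
```

{"api": "carry_out", "payload": {"deltas": [[[0,0,0,0],[0,0,0,0],[0,0,0,0],[0,0,0,0],[0,0,0,0],[0,0,0,0],[0,0,0,0],[0,0,0,0]]], "fingers": 8}}

```text
time: 12.3
tool_pos: [452.7, -297.1, 143.3]
tcp_rot: [3.141, 0.0, 1.571]
contact_force: [-0.4, -0.1, 2.4]
grip_width: 15.4
```

{"api": "carry_out", "payload": {"deltas": [[[0,0,-10,0],[0,0,-30,0],[0,0,-50,0],[0,0,-75,0],[0,0,-95,0],[0,0,-110,0],[0,0,-115,0],[12,6,-115,0],[38,20,-115,0],[74,38,-115,0],[113,58,-115,0],[152,79,-115,0],[192,99,-115,0],[232,120,-115,0],[271,141,-115,0],[307,159,-115,0],[338,175,-115,0],[362,188,-115,0],[377,195,-115,0],[382,198,-115,0]]]}}

```text
time: 14.3
tool_pos: [650.6, 86.9, 256.9]
tcp_rot: [-3.14, -0.0, 1.573]
contact_force: [-0.1, -0.1, 0.0]
grip_width: 15.3
```

{"api": "carry_out", "payload": {"deltas": [[[0,0,0,0],[0,0,0,0],[0,0,10,0],[0,0,20,0],[0,0,26,0],[0,0,30,0],[0,0,30,0],[0,0,30,0]]]}}

```text
time: 15.1
tool_pos: [650.9, 84.8, 228.3]
tcp_rot: [3.141, 0.0, 1.57]
contact_force: [0.6, 0.3, 0.1]
grip_width: 15.0
```

```bash
python3 - <<'E'
from h import *
from plant import bot
import cv2
o=bot.get_obs();print(o["tool_pos"],o["tcp_rot"],o["contact_force"],o["grip_width"])
c=bot.camera_model("wrist");im,d=bot.capture("wrist");np.savez("pics/w6.npz",im=im,d=d,**c)
s,ds=bot.capture("side");np.savez("pics/side6.npz",im=s,d=ds,**bot.camera_model("side"))
f=lambda a,u,v,w,h,k:cv2.resize(a[v:v+h,u:u+w],None,fx=k,fy=k,interpolation=cv2.INTER_CUBIC)
cv2.imwrite("pics/x6.png",np.hstack([f(im,170,120,160,200,3)[:600],f(s,170,150,80,150,4)[:600]]))
E
```

```text
[650.90242753  84.84331179 228.28020942] [3.14138731e+00 7.72815682e-05 1.57048453e+00] [0.6045716  0.31389687 0.11079296] 14.990374662910323
```

View pics/x6.png

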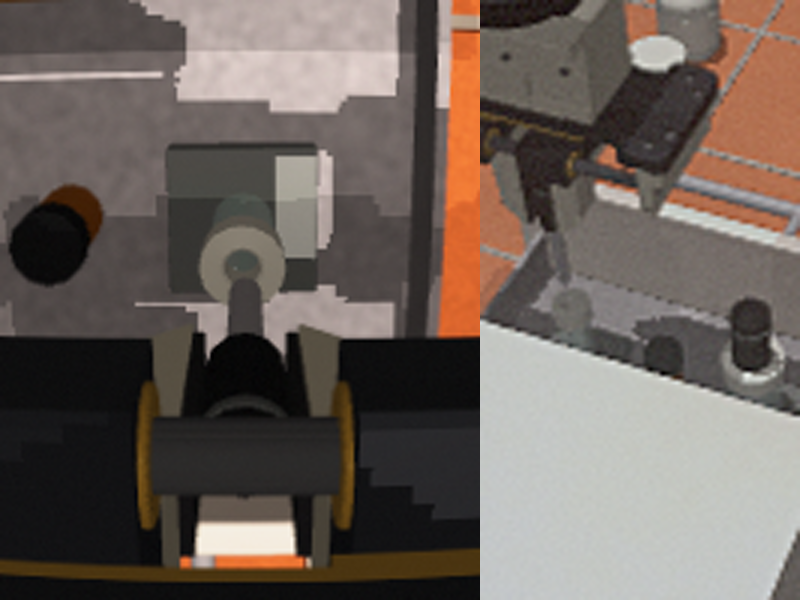

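```bash
python3 - <<'E'
from h import *
c=load("w6")
g=lambda x,y,z:fray(c,(x+.5)/3-.5+170,(y+.5)/3-.5+120,z).round(1)
print("mouth",g(242,265,85),"collar",g(200,265,85),g(285,265,85)); print("tip far",g(244.5,277,100.5)); print("head under far edge",g(245,333,156.6)," shaft@",g(227,325,130),g(263,325,130))
E
```

```text
mouth [651.2  83.5  85. ] collar [639.7  83.5  85. ] [663.1  83.5  85. ]
tip far [651.9  85.  100.5]
head under far edge [652.   91.4 156.6]  shaft@ [647.9  82.9 130. ] [656.1  82.9 130. ]
```

{"api": "carry_out", "payload": {"deltas": [[[0,-0.6,4,0],[0,-0.6,8,0],[0,-0.6,12,0],[0,-0.6,16,0],[0,-0.6,20,0],[0,-0.6,25,0],[0,-0.6,30,0],[0,-0.6,30,0]]]}}

```text
time: 16.0
tool_pos: [649.9, 84.8, 197.1]
tcp_rot: [-3.14, 0.0, 1.57]
contact_force: [-0.6, -0.6, -0.2]
grip_width: 15.1
```

{"api": "carry_out", "payload": {"deltas": [[[0,0,6,0],[0,0,12,0],[0,0,18,0],[0,0,24,0],[0,0,29,0],[0,0,34,0],[0,0,38,0],[0,0,41,0],[0,0,41,0]]]}}

```text
time: 16.9
tool_pos: [650.1, 84.8, 156.6]
tcp_rot: [-3.141, 0.0, 1.57]
contact_force: [0.5, -1.8, -0.9]
grip_width: 15.2
```

{"api": "carry_out", "payload": {"deltas": [[[0,0,0,0],[0,0,0,0],[0,0,0,0],[0,0,0,0],[0,0,0,0],[0,0,0,0],[0,0,-5,0],[0,0,-15,0],[0,0,-35,0],[0,0,-60,0],[0,0,-60,0],[0,0,-60,0]]], "fingers": 40}}

```text
time: 18.1
tool_pos: [650.4, 84.9, 218.3]
tcp_rot: [3.14, 0.0, 1.571]
contact_force: [0.5, 0.5, -0.6]
grip_width: 40.2
```

```bash
python3 - <<'E'
from h import *
from plant import bot
import cv2
o=bot.get_obs();print(o["tool_pos"],o["contact_force"],o["grip_width"])
im,d=bot.capture("wrist")
s,ds=bot.capture("side")
f=lambda a,u,v,w,h,k:cv2.resize(a[v:v+h,u:u+w],None,fx=k,fy=k,interpolation=cv2.INTER_CUBIC)
cv2.imwrite("pics/x7.png",np.hstack([f(im,170,120,160,200,3)[:600],f(s,170,150,80,150,4)[:600]]))
E
```

```text
[650.43561125  84.8706503  218.26278937] [ 0.49055384  0.46117419 -0.56629049] 40.169678978883724
```

View pics/x7.png

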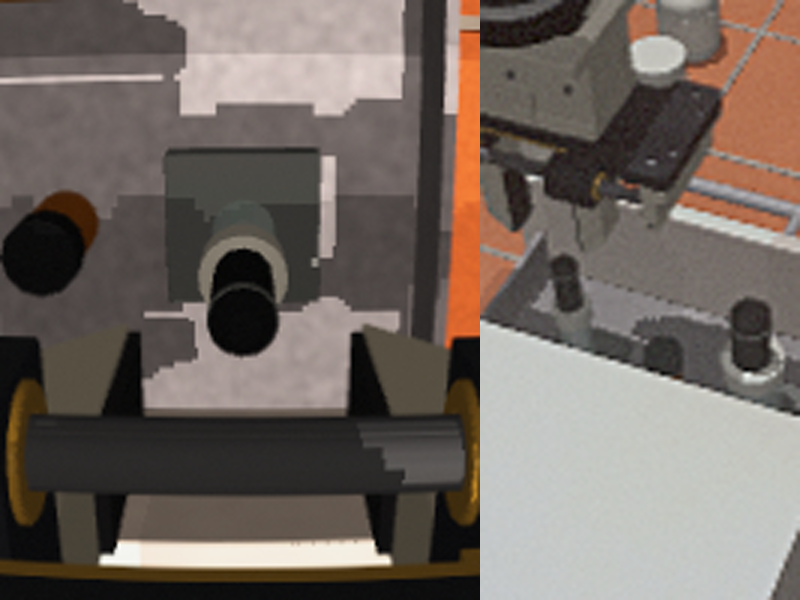

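{"api": "carry_out", "payload": {"deltas": [[[-10,-4,0,0],[-30,-11,0,0],[-55,-20,0,0],[-85,-32,0,0],[-115,-43,0,0],[-140,-52,0,0],[-155,-58,0,0],[-160,-59.6,0,0],[-160,-59.6,8,0],[-160,-59.6,22,0],[-160,-59.6,40,0],[-160,-59.6,56,0],[-160,-59.6,67,0],[-160,-59.6,71,0],[-160,-59.6,71,0],[-160,-59.6,71,0]]], "fingers": 0}}

```text
time: 19.8
tool_pos: [591.0, -74.9, 146.7]
tcp_rot: [3.141, 0.0, 1.571]
contact_force: [-0.3, -0.0, -0.1]
grip_width: 0.8
```

{"api": "carry_out", "payload": {"deltas": [[[4,0,0,0],[10,0,0,0],[15,0,0,0],[20,0,0,0],[25,0,0,0],[30,0,0,0],[36,0,0,0],[42,0,0,0],[49,0,0,0],[56,0,0,0],[63,0,0,0],[70,0,0,0],[77,0,0,0],[84,0,0,0],[90,0,0,0],[96,0,0,0],[100,0,0,0],[100,0,0,0]]]}}

```text
time: 21.6
tool_pos: [590.8, 25.8, 146.1]
tcp_rot: [3.141, -0.001, 1.571]
contact_force: [-1.2, 0.4, -1.2]
grip_width: 0.3
```

```bash
python3 - <<'E'
from plant import bot
import cv2
o=bot.get_obs();print(o["tool_pos"],o["contact_force"],o["grip_width"])
im,_=bot.capture("top"); s,_=bot.capture("side")
f=lambda a,u,v,w,h,k:cv2.resize(a[v:v+h,u:u+w],None,fx=k,fy=k,interpolation=cv2.INTER_CUBIC)
cv2.imwrite("pics/x8.png",cv2.hconcat([f(im,120,100,140,180,3),f(s,120,120,110,180,3)]))
E
```

```text
[590.78610159  25.83794874 146.11946849] [-1.20102604  0.35471142 -1.15158105] 0.33788788197020525
```

View pics/x8.png

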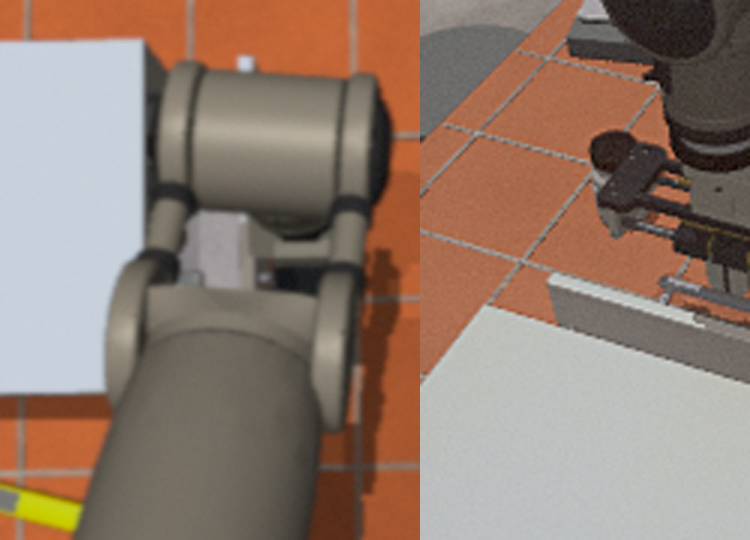

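{"api": "carry_out", "payload": {"deltas": [[[3,0,0,0],[8,0,0,0],[14,0,0,0],[20,0,0,0],[26,0,0,0],[32,0,0,0],[38,0,0,0],[44,0,0,0],[49,0,0,0],[53,0,0,0],[56,0,0,0],[58,0,0,0],[60,0,0,0],[60,0,0,0]]]}}

```text
time: 23.1
tool_pos: [590.5, 85.2, 146.2]
tcp_rot: [-3.141, -0.0, 1.571]
contact_force: [-0.0, -1.3, -0.1]
grip_width: 0.3
```

{"api": "carry_out", "payload": {"deltas": [[[1,0,0,0],[2,0,0,0],[3,0,0,0],[4,0,0,0],[5,0,0,0],[5,0,0,0]]]}}

```text
time: 23.7
tool_pos: [590.5, 90.1, 146.2]
tcp_rot: [-3.141, -0.0, 1.571]
contact_force: [-1.2, -1.9, 0.7]
grip_width: 1.0
```

{"api": "carry_out", "payload": {"deltas": [[[1,0,0,0],[2,0,0,0],[3,0,0,0],[3,0,0,0]]]}}

```text
time: 24.1
tool_pos: [590.5, 93.1, 146.2]
tcp_rot: [-3.141, -0.0, 1.571]
contact_force: [-0.6, -1.9, 0.6]
grip_width: 0.3
```

{"api": "carry_out", "payload": {"deltas": [[[1,0,0,0],[2,0,0,0],[2,0,0,0]]]}}

```text
time: 24.4
tool_pos: [590.5, 94.9, 146.1]
tcp_rot: [-3.141, 0.0, 1.571]
contact_force: [-1.6, -2.6, -0.8]
grip_width: 0.7
```

{"api": "carry_out", "payload": {"deltas": [[[1,0,0,0],[2,0,0,0],[2,0,0,0]]]}}

```text
time: 24.7
tool_pos: [590.6, 95.3, 146.2]
tcp_rot: [-3.141, 0.003, 1.571]
contact_force: [-1.7, -9.6, 1.3]
grip_width: 0.9
```

{"api": "carry_out", "payload": {"deltas": [[[0.7,0,0,0],[0.7,0,0,0],[0.7,0,0,0]]]}}

```text
time: 25.0
tool_pos: [590.5, 95.4, 146.2]
tcp_rot: [-3.141, 0.004, 1.57]
contact_force: [-1.9, -12.7, 1.2]
grip_width: 0.1
```

{"api": "carry_out", "payload": {"deltas": [[[-5,0,0,0],[-15,0,0,0],[-35,0,0,0],[-60,0,0,0],[-90,0,0,0],[-120,0,-5,0],[-150,0,-25,0],[-180,0,-50,0],[-210,0,-80,0],[-245,0,-110,0],[-280,0,-130,0],[-310,0,-140,0],[-330,0,-140,0],[-330,0,-140,0],[-330,0,-140,0]]]}}

```text
time: 26.5
tool_pos: [590.3, -231.9, 285.0]
tcp_rot: [-3.14, -0.002, 1.57]
contact_force: [0.3, -0.1, 0.5]
grip_width: 0.4
```

```bash
python3 - <<'E'
from plant import bot
import cv2
im,_=bot.capture("top"); s,_=bot.capture("side")
f=lambda a,u,v,w,h,k:cv2.resize(a[v:v+h,u:u+w],None,fx=k,fy=k,interpolation=cv2.INTER_CUBIC)
cv2.imwrite("pics/x9.png",cv2.hconcat([f(im,40,80,150,180,3),f(s,90,120,110,180,3)]))
E
```

```text
(no output)
```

View pics/x9.png

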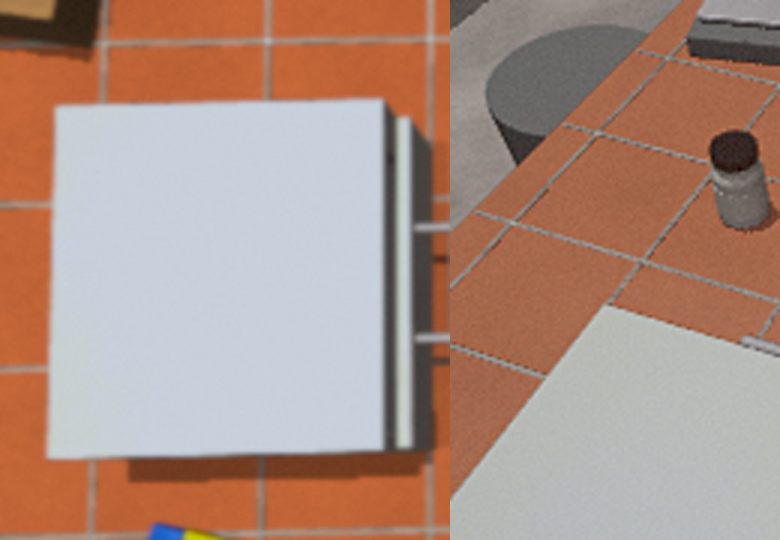

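```bash
python3 - <<'E'
from h import *
c=load("top0")
g=lambda x,y,z:ray(c,(x+.5)/3-.5+40,(y+.5)/3-.5+80,z).round(1)
print("roof",g(385,280,152),"plate back",g(396,280,105),"plate face",g(413,280,105))
E
```

```text
roof [583.6 158.2 152. ] plate back [590.4 159.7 105. ] plate face [590.2 145.7 105. ]
```

```bash
python3 -c "
from plant import bot
print(bot.close_job())"
```

```text
the job is handed in; nothing more can be done
None
```

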